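Set a dowel against the length stop of a sawing cradle and lock it

ROBOT

A 7-joint arm with a two-finger parallel gripper is mounted at the origin on a cart in front of the work surface, level with it; the furniture and walls round the work are solid. World frame = base frame: x ahead of the robot, y to its left, z up, the work surface at z = 0. Lengths are in m, angles in rad, forces in N, time in s.
With the tool pointing down it reaches from about 0.4 to 0.85 m from the base axis. Payload 10.4 kg.
Tool frame: the origin (TCP) lies at the very end of the fingers, on their centre line; the grasp point (between the pads) lies 19 mm behind it; z points along the fingers, y is the line along which they close (so a half turn about z gives the same grasp; the last joint's range is limited). The gripper opens to 85 mm and grips with 20 to 120 N. Pads are 22 mm wide; open, the fingers measure 114 mm over their backs; the gripper's body (76 mm by 85 mm) begins 54 mm behind the grasp point. The pads swing forward as they close: fully open they stand 13 mm farther back than shut.
Start: joints at [-1.167, 0.332, -0.065, 1.46, 0.022, 1.35, -0.088], TCP at [0.259, 0.569, 0.231] pointing down, gripper open.
Joint ranges: [-2.6, 2.6], [-0.5, 2.12], [-1.47, 1.34], [0.16, 2.42], [-1.27, 4.41], [0.06, 2.06], [-2.6, 2.6]. Speed limits (rad/s): [2.22, 2.22, 2.79, 2.79, 3.14, 3.14, 3.14].

INTERFACE

Orientations are given as a unit quaternion [x, y, z, w].
In Python, from bench import bot gives the robot as it stands. The module is installed in compiled form; this text tells all that it offers.
- The arm moves only by the shell command python3 -m crank 'ROWS' [FORCE]. ROWS is a JSON object of lists of equal length, an entry for each row: "dr": the turn, a rotation vector about the tool's x, y, z in units of 6 degrees (1.0 is 6 degrees), a list of three; "translation": the shift along the tool's x, y, z in units of 25 mm (1.0 is 25 mm), a list of three; "gripper": the closure, from 0 (fully open) to 1 (shut). A call has 1 to 20 rows; each row is the pose to reach, as a shift and turn from the pose commanded when the call began, along the tool's axes at that moment; what a row does not reach only later rows make up. A row lasts 1/10 s, in which the tool goes at most 50 mm and 8.59 degrees, less where a joint would pass 70% of its speed; a pose out of reach is approached as far as the arm can. A call with a gripper value outside its range is refused whole. The fingers move at their own pace and stop on an object; FORCE is the grip in N (left out, the last holds). Time passes only in rows, so rows that repeat a pose let the fingers close. It gives the time, the measured TCP pose, the force, the opening and the grip force at its end, in the units of the state.
- bot.read_state(): the state, without advancing time (a new reading comes with each control period).
- bot.camera(name): name is "scene" or "top" or "wrist"; returns the picture (400x640x3 uint8, red, green, blue); there is no depth.
- bot.camera_params(name): a dict with "fov_y" (degrees; the focal length in pixels is half the picture's height over the tangent of half this angle, whatever the lens; pixels are square), "cx", "cy" (the principal point, pixels), "extrinsics" (4x4, takes a point from world to camera coordinates). Camera axes: x right, y down, z forward; pixel columns grow to the right and rows downward; lengths in m; the calibration is good to about 2 mm. A picture is of the moment at which its call begins: read the wrist's pose just before it. camera_params takes no time and is no camera call; for the wrist camera it gives the pose at the moment of the call.
- bot.close_job(): hands the job in; it is judged then, once.
The state is a dict: "t": time; "joint_pos": joint angles; "joint_velocities": joint speeds; "joint_efforts": joint torques, N m; "tcp_pos": TCP position; "tcp_rot": TCP orientation; "contact_force": force on the tool from outside, world axes, zero at the start; "moment": the same for the moment, N m; "width": finger opening in m; "gripper_force": force on a finger pad.
Only numpy, scipy, OpenCV 4.12 (cv2) and the standard library are available. Lean on these libraries where they do the work, as an engineer would, in place of code of your own. Each camera call takes 0.05 s, during which the arm holds its last target. There are 200 camera calls.

TASK

Set up the thick dowel for sawing to length: lay it in the V-groove of the sawing cradle, then slide it along the groove under the cam until its end butts against the brass screw head of the length stop, and press it home there. The stop is set to the length and only held by its knob, so be gentle and do not push it out of its setting. Then swing the red lever down all the way so that the cam clamps the dowel, with its end still against the stop; let go of everything, and leave the things lying round the cradle where they are.

Things in the scene. Friction and masses are not known exactly. Their poses are not given: they have to be found in the camera images.
- dowel: Loose pale beech dowel, 30 mm in diameter, 170 mm long, 0.1 kg (weight varies). Origin at its centre (15 mm above the bench at the start), x along its length; both ends are alike, either may go first.
- cradle: Dowel-sawing cradle, fixed to the bench: plywood base 345 x 90 x 12 mm with a wooden V block on it. Origin on the bench top right below the cam pin; x along the groove towards the stop, z up. The block is 48 mm wide, its top 37 mm above the bench; a seated dowel has its axis at 45 mm and its top at 60 mm, so it stands 23 mm out of the block. A thin saw kerf at x = +31 mm does not catch the dowel.
- groove_start (a point): Open end of the 90 degree V-groove, on the axis of a seated dowel (45 mm above the bench; cradle x = -170 mm, y = 0). The groove runs from here 220 mm straight along cradle x. Sliding the dowel in it takes about 1 N.
- cam_gap (a point): Point on the axis of a seated dowel right below the cam pin. From 18 mm before to 18 mm after it two steel cheeks, 49 mm apart inside and 104 mm high, straddle the groove and carry the cam above it: the dowel can be laid in from above only short of them and is then slid through below the cam (4 to 6 mm of room under the open cam).
- stop: Length stop: dark wooden block, 30 x 38 x 42 mm, on an aluminium track, with a black clamping knob on top. Origin at the lower edge of its face that looks at the groove, mid-width, 20 mm above the bench; axes as the cradle's. Stands at cradle x = 78 to 108 mm. It slips away along x when pushed with more than about 12 N.
- screw_axis (a point): Point on that face of the stop at the height of the dowel's axis, where an adjusting screw with a domed brass head, 16 mm across, stands out towards the dowel. How far the head's front stands out from here differs each time, 12 to 36 mm, and is not measured: feel for it. The screw's own frame (stop_screw in the rules) has its origin at the front of its head.
- cam_lever: Red cam lever, 16 mm wide, 10 mm thick, with a black grip. Origin on its pin (78 mm above the bench, cradle x = y = 0). Open it stands up, leaning 0.05 to 0.35 rad past upright to the stop's side; it closes by swinging over and down to the open end of the groove, until level above the dowel, where the cam passes dead centre and stays. Stiff: stays where left; moves at about 1.3 N at the grip.
- lever_tip (a point): End of the black grip (20 mm wide, 13 mm thick, 30 mm long) of the cam lever, 100 mm from the pin. Open it is 172 to 178 mm above the bench; closed 75 to 80 mm, at cradle x = -100 mm (end of its travel). In the last 0.85 rad the spring-loaded cam bites on the dowel: about 4 N at the grip, 10 to 17 N on the dowel; it drags the dowel a little to the stop.
- pencil: Blue pencil, 168 mm, lying on the bench (leave alone).
- try_square: Small try square, 117 x 118 mm, lying on the bench (leave alone).
- spring_clamp: Orange spring clamp, 81 x 87 mm, lying on the bench (leave alone).
- offcut: Dark hardwood off-cut, 42 x 142 x 20 mm, lying on the bench (leave alone).

How it is judged:
By the outcome, as a careful person would: the job done as asked, in the order asked, and still so for the second after the job is handed in, with the robot touching nothing.
It also fails if it takes over 64 s, if anything falls off the work surface, if the arm or the gripper's body presses on something with over 40 N, if the wrist force passes 120 N, or if a joint passes its speed limit or range.

## Working session

There is one attempt and no reset: what is moved stays moved. The work goes in short steps, Python scripts to look and compute and a shell command to move; the robot and the scene stay as the last step left them, time stands still between calls to the robot, and variables do not carry over. Pictures are saved under pics/ and viewed, at most 10 in all, crops included, and the job is handed in when it is done.

```bash
mkdir -p pics; python3 - <<'E'
from bench import bot
import cv2,numpy as np
s=bot.read_state(); print({k:np.round(v,3).tolist() for k,v in s.items()})
for n in ("scene","top"):
    im=bot.camera(n); cv2.imwrite(f"pics/{n}0.png",im[:,:,::-1]); p=bot.camera_params(n)
    print(n,p["fov_y"],p["cx"],p["cy"],np.round(p["extrinsics"],4).tolist())
E
```

```text
{'t': 0.0, 'joint_pos': [-1.167, 0.333, -0.065, 1.461, 0.022, 1.35, -0.088], 'joint_velocities': [-0.001, -0.001, 0.001, -0.0, -0.001, -0.0, -0.0], 'joint_efforts': [-0.0, -62.544, 0.049, -39.16, 0.016, 0.01, 0.0], 'tcp_pos': [0.259, 0.569, 0.231], 'tcp_rot': [0.212, 0.977, -0.001, -0.0], 'contact_force': [0.316, -0.122, 0.666], 'moment': [-0.013, -0.037, -0.036], 'gripper_force': 0.0, 'width': 0.085}
scene 43.99887979486414 317.44648185771894 202.60239541608877 [[-0.6286, -0.7775, 0.018, 0.3114], [-0.5848, 0.4573, -0.67, 0.3657], [0.5127, -0.4317, -0.7422, 1.5147], [0.0, 0.0, 0.0, 1.0]]
top 43.05227720306516 311.98410303679486 199.02398718711015 [[0.0252, -0.9995, -0.0179, -0.0136], [-0.9934, -0.023, -0.1119, 0.5253], [0.1115, 0.0206, -0.9936, 1.3707], [0.0, 0.0, 0.0, 1.0]]
```

View pics/top0.png

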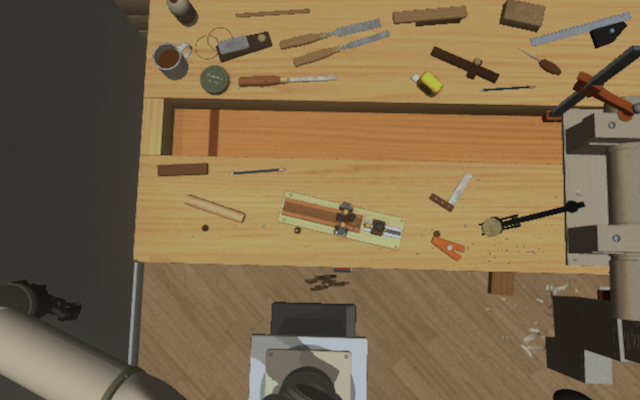

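View pics/scene0.png

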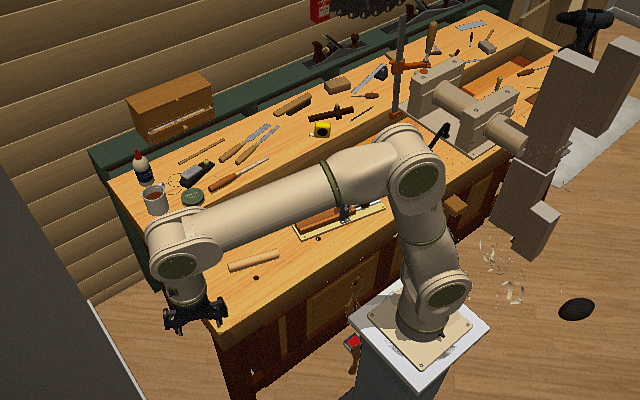

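```bash
cat > h.py <<'E'
from bench import bot
import cv2,numpy as np
from scipy.spatial.transform import Rotation as R
def ray(n,u,v,z,p=None):
    p=p or bot.camera_params(n); f=200/np.tan(np.radians(p["fov_y"])/2); E=np.array(p["extrinsics"])
    d=E[:3,:3].T@np.array([(u-p["cx"])/f,(v-p["cy"])/f,1]); o=-E[:3,:3].T@E[:3,3]
    return o+d*(z-o[2])/d[2]
def proj(n,P,p=None):
    p=p or bot.camera_params(n); f=200/np.tan(np.radians(p["fov_y"])/2); E=np.array(p["extrinsics"])
    q=E[:3,:3]@np.asarray(P)+E[:3,3]; return np.array([p["cx"]+f*q[0]/q[2],p["cy"]+f*q[1]/q[2]])
E
python3 - <<'E'
from h import *
im=cv2.imread("pics/top0.png"); c=im[180:260,170:420]
cv2.imwrite("pics/crop.png",cv2.resize(c,(800,256),interpolation=cv2.INTER_CUBIC))
for n,(u,v) in dict(dowA=(187,199),dowB=(243,217)).items(): print(n,ray("top",u,v,.015).round(4))
hsv=cv2.cvtColor(im,cv2.COLOR_BGR2HSV)
for u,v in [(215,208),(200,220),(290,210),(390,240),(300,195)]: print((u,v),hsv[v,u])
E
```

```text
dowA [0.519  0.3496 0.015 ]
dowB [0.4722 0.1903 0.015 ]
(215, 208) [ 25  85 175]
(200, 220) [ 20 119 174]
(290, 210) [ 15 145 116]
(390, 240) [ 31  73 179]
(300, 195) [ 28  78 176]
```

View pics/crop.png

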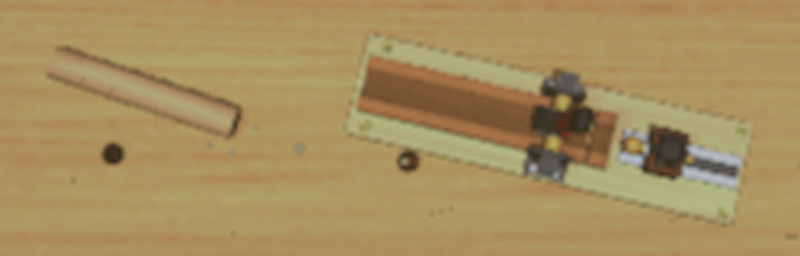

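The top view shows the dowel from px (187,199) to (243,217). The cradle base runs from px (283,205) to (403,235), with the cheeks and lever near px (345,218) and the stop at px (378,228), so the stop is towards world −y.

```bash
cat >> h.py <<'E'
def go(x,y,z,ang,pos=None,rot=None):
    """row numbers to bring TCP to x,y,z pointing down, tool x axis at world angle ang (deg)"""
    s=bot.read_state(); p=np.array(s["tcp_pos"] if pos is None else pos); r=R.from_quat(s["tcp_rot"] if rot is None else rot)
    a=np.radians(ang); tx=np.array([np.cos(a),np.sin(a),0]); tz=np.array([0,0,-1.]); 
    T=R.from_matrix(np.c_[tx,np.cross(tz,tx),tz]); rv=(r.inv()*T).as_rotvec(degrees=True)/6
    print("tr",(r.inv().apply(np.array([x,y,z])-p)/.025).round(2).tolist(),"dr",rv.round(2).tolist(),"rows>=",np.linalg.norm(np.array([x,y,z])-p)/.05,np.linalg.norm(rv)*6/8.59)
E
python3 - <<'E'
from h import *
im=cv2.imread("pics/top0.png")
q=lambda a,b,z: ray("top",170+(a+.5)/3.2-.5,180+(b+.5)/3.2-.5,z)
C=[q(*c,.012) for c in [(370,33),(750,122),(735,222),(348,133)]]
print(np.round(C,4).tolist()); 
for i in range(4): print(np.linalg.norm(C[i]-C[(i+1)%4]).round(4))
ax=(C[1]-C[0])+(C[2]-C[3]); print("ang",np.degrees(np.arctan2(ax[1],ax[0]))); ax/=np.linalg.norm(ax)
ctr=np.mean(C,0); print("ctr",ctr)
bs=(q(373,57,.037)+q(358,110,.037))/2; be=(q(619,113,.037)+q(605,168,.037))/2; print("block start,end",bs,be,np.linalg.norm(be-bs),"along from ctr",(bs-ctr)@ax,(be-ctr)@ax)
D=[q(*c,.022) for c in [(62,46),(240,105),(230,137),(48,76)]]; print("dowel",np.round(D,4).tolist())
dc=np.mean(D,0); da=(D[1]-D[0])+(D[2]-D[3]); dang=np.degrees(np.arctan2(da[1],da[0])); print(dc,dang,np.linalg.norm(da)/2)
da/=np.linalg.norm(da)
g=dc-da*.06; print(g)
for a in (dang,dang+180): go(g[0],g[1],.2,a)
p=bot.camera_params("wrist"); E=np.array(p["extrinsics"]); print("wristcam pos",-E[:3,:3].T@E[:3,3],"fwd",E[2,:3],p["fov_y"],"right",E[0,:3])
E
```

```text
[[0.5512, 0.075, 0.012], [0.481, -0.2572, 0.012], [0.3943, -0.2448, 0.012], [0.4631, 0.0914, 0.012]]
0.3396
0.0875
0.3432
0.0897
ang -101.74453798403736
ctr [ 0.47238981 -0.08390356  0.012     ]
block start,end [0.50428253 0.07562525 0.037     ] [ 0.46043678 -0.13611072  0.037     ] 0.21622805535139633 along from ctr -0.16268077153909888 0.053547216438538464
dowel [[0.5323, 0.3428, 0.022], [0.4844, 0.1851, 0.022], [0.4565, 0.1926, 0.022], [0.5058, 0.3536, 0.022]]
[0.49475623 0.26852524 0.022     ] -106.96653383855535 0.16657810505615422
[0.51226501 0.32591377 0.022     ]
tr [-13.26, -4.64, 1.23] dr [-0.01, -0.01, -16.25] rows>= 7.048213650800304 11.34903865407557
tr [-13.26, -4.64, 1.23] dr [-0.01, 0.01, 13.75] rows>= 7.048213650800304 9.605565311372633
wristcam pos [0.18380826 0.60198395 0.37305348] fwd [ 0.28707983 -0.13286295 -0.94864778] 67.11530668901334 right [ 0.41389451  0.91032209 -0.00224247]
```

```bash
python3 -m crank '{"translation":[[-0.5,-0.2,0],[-1.6,-0.5,0.1],[-2.8,-1,0.2],[-4,-1.4,0.3],[-5.2,-1.8,0.4],[-6.4,-2.2,0.5],[-7.6,-2.6,0.6],[-8.8,-3.1,0.8],[-10,-3.5,0.9],[-11.2,-3.9,1],[-12.3,-4.3,1.2],[-13.26,-4.64,1.23],[-13.26,-4.64,1.23],[-13.26,-4.64,1.23]],"dr":[[0,0,0.5],[0,0,1.7],[0,0,2.9],[0,0,4.1],[0,0,5.3],[0,0,6.5],[0,0,7.7],[0,0,8.9],[0,0,10.1],[0,0,11.3],[0,0,12.5],[0,0,13.75],[0,0,13.75],[0,0,13.75]],"gripper":[0.3,0.3,0.3,0.3,0.3,0.3,0.3,0.3,0.3,0.3,0.3,0.3,0.3,0.3]}' 60
python3 - <<'E'
from h import *
s=bot.read_state(); print(np.round(s["joint_pos"],2),s["tcp_pos"],s["width"])
p=bot.camera_params("wrist"); im=bot.camera("wrist"); cv2.imwrite("pics/w1.png",im[:,:,::-1])
import pickle; pickle.dump(p,open("w1.pkl","wb"))
im=bot.camera("top"); cv2.imwrite("pics/top1.png",im[:,:,::-1])
E
```

```text
t: 1.5
tcp_pos: [0.5128, 0.325, 0.2004]
tcp_rot: [0.804, 0.594, -0.0, -0.0]
contact_force: [-0.6, 0.0, 0.1]
width: 0.0597
gripper_force: 0.0
[-0.88  0.31  0.3   1.57 -0.09  1.27 -0.87] [0.51282817 0.3249644  0.20041505] 0.05965829407489968
```

View pics/w1.png

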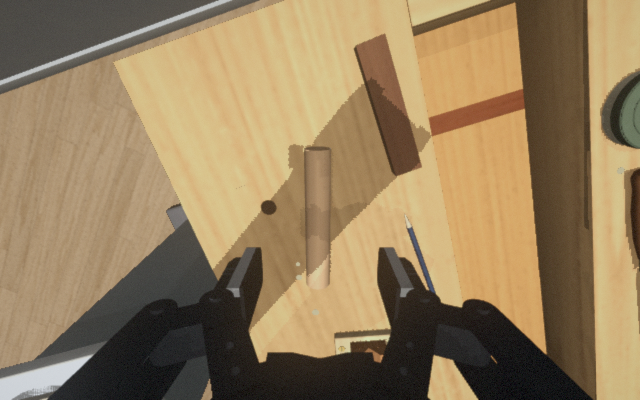

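The wrist view shows the dowel upright in the picture, with ends at px (317,148) and (317,288) and edges at columns about 305 and 330. The pencil and off-cut are clear of the fingers.

```bash
python3 - <<'E'
from h import *
import pickle; p=pickle.load(open("w1.pkl","rb"))
a=(ray("wrist",317,148,.022,p)); b=ray("wrist",317.5,289,.022,p)
# edges
im=cv2.imread("pics/w1.png"); hsv=cv2.cvtColor(im,cv2.COLOR_BGR2HSV)
for v in (170,220,270): print(v,[tuple(hsv[v,u]) for u in range(298,338,3)])
print(a,b,np.linalg.norm(a-b)); d=b-a; print("ang",np.degrees(np.arctan2(d[1],d[0])),"ctr",(a+b)/2)
ct=(a+b)/2; d/=np.linalg.norm(d)
print("tcp proj z=.015",proj("wrist",[.5128,.325,.015],p))
print("halves across", ray("wrist",305,220,.015,p),ray("wrist",330,220,.015,p))
g=ct-.06*d; print(g); go(g[0],g[1],.010,np.degrees(np.arctan2(-d[1],-d[0])))
E
```

```text
170 [(np.uint8(17), np.uint8(117), np.uint8(157)), (np.uint8(17), np.uint8(120), np.uint8(157)), (np.uint8(16), np.uint8(122), np.uint8(130)), (np.uint8(16), np.uint8(106), np.uint8(140)), (np.uint8(16), np.uint8(98), np.uint8(156)), (np.uint8(16), np.uint8(99), np.uint8(162)), (np.uint8(16), np.uint8(100), np.uint8(173)), (np.uint8(16), np.uint8(101), np.uint8(172)), (np.uint8(16), np.uint8(103), np.uint8(161)), (np.uint8(16), np.uint8(102), np.uint8(152)), (np.uint8(15), np.uint8(109), np.uint8(138)), (np.uint8(17), np.uint8(119), np.uint8(146)), (np.uint8(17), np.uint8(117), np.uint8(165)), (np.uint8(17), np.uint8(115), np.uint8(164))]
220 [(np.uint8(18), np.uint8(120), np.uint8(153)), (np.uint8(18), np.uint8(119), np.uint8(143)), (np.uint8(17), np.uint8(117), np.uint8(142)), (np.uint8(15), np.uint8(105), np.uint8(121)), (np.uint8(16), np.uint8(110), np.uint8(137)), (np.uint8(16), np.uint8(102), np.uint8(147)), (np.uint8(16), np.uint8(99), np.uint8(154)), (np.uint8(16), np.uint8(100), np.uint8(160)), (np.uint8(16), np.uint8(102), np.uint8(157)), (np.uint8(16), np.uint8(103), np.ui
[... 547 characters left out ...]
, np.uint8(216)), (np.uint8(19), np.uint8(80), np.uint8(216)), (np.uint8(16), np.uint8(96), np.uint8(197)), (np.uint8(15), np.uint8(101), np.uint8(157)), (np.uint8(19), np.uint8(105), np.uint8(211)), (np.uint8(18), np.uint8(100), np.uint8(216)), (np.uint8(18), np.uint8(102), np.uint8(215))]
[0.51805376 0.35348204 0.022     ] [0.46647307 0.18513437 0.022     ] 0.1760724426810363
ang -107.03474361504932 ctr [0.49226342 0.26930821 0.022     ]
tcp proj z=.015 [320.11938111 172.77189741]
halves across [0.47908463 0.27571506 0.015     ] [0.50719272 0.2670818  0.015     ]
[0.50984051 0.32667585 0.022     ]
tr [-0.02, -0.07, 7.62] dr [-0.01, -0.0, 0.02] rows>= 3.8104940969298218 0.017826773769133466
```

```bash
python3 -m crank '{"translation":[[0,0,0.6],[0,-0.07,2],[0,-0.07,3.6],[0,-0.07,5.2],[0,-0.07,6.6],[0,-0.07,7.4],[0,-0.07,7.62],[0,-0.07,7.62],[0,-0.07,7.62],[0,-0.07,7.62],[0,-0.07,7.62],[0,-0.07,7.62],[0,-0.07,7.62],[0,-0.07,7.62]],"dr":[[0,0,0],[0,0,0],[0,0,0],[0,0,0],[0,0,0],[0,0,0],[0,0,0],[0,0,0],[0,0,0],[0,0,0],[0,0,0],[0,0,0],[0,0,0],[0,0,0]],"gripper":[0.3,0.3,0.3,0.3,0.3,0.3,0.3,0.3,1,1,1,1,1,1]}' 60
python3 - <<'E'
from h import *
# pin guess: block start at cradle x=-170, axis from base corners; compute from top0 corners
ang=-101.74; a=np.radians(ang); ax=np.array([np.cos(a),np.sin(a),0]); print(ax)
ctr=np.array([.47239,-.0839,0]); bs=np.array([.50428,.07563,0]); be=np.array([.46044,-.13611,0])
mid=(bs+be)/2; print("pin via block",mid+ax*.060, "pin via bs",bs+.17*ax,"ctr lateral",(ctr-mid)@np.array([-ax[1],ax[0],0]))
E
```

```text
t: 3.0
tcp_pos: [0.5117, 0.3275, 0.0118]
tcp_rot: [0.804, 0.595, 0.001, -0.0]
contact_force: [-1.2, -1.0, 6.2]
width: 0.0278
gripper_force: 59.0
[-0.20347087 -0.979081    0.        ]
pin via block [ 0.47015175 -0.08898486  0.        ] pin via bs [ 0.46968995 -0.09081377  0.        ] ctr lateral 0.0011568094436913965
```

```bash
python3 -m crank '{"translation":[[0,0,-0.5],[0,0,-2],[0,0,-4],[0,0,-6],[0,0,-8],[0,0,-8]],"dr":[[0,0,0],[0,0,0],[0,0,0],[0,0,0],[0,0,0],[0,0,0]],"gripper":[1,1,1,1,1,1]}' 60
python3 -c "
from h import *
go(.474,-.07,.28,78.26)"
```

```text
t: 3.6
tcp_pos: [0.5137, 0.3282, 0.2191]
tcp_rot: [0.804, 0.595, 0.006, -0.0]
contact_force: [0.5, 0.3, -1.0]
width: 0.0274
gripper_force: 59.4
tr [-15.67, 3.15, -2.58] dr [0.07, -0.1, -0.87] rows>= 8.094637215059393 0.6166983486924218
```

```bash
python3 -m crank '{"translation":[[-0.4,0.1,-0.6],[-1.5,0.3,-1.5],[-3,0.6,-2.2],[-4.6,0.9,-2.6],[-6.2,1.2,-2.6],[-7.8,1.6,-2.6],[-9.4,1.9,-2.6],[-11,2.2,-2.6],[-12.6,2.5,-2.6],[-14,2.8,-2.6],[-15.1,3,-2.6],[-15.67,3.15,-2.6],[-15.67,3.15,-2.6],[-15.67,3.15,-2.6],[-15.67,3.15,-2.6]],"dr":[[0,0,0],[0,0,0],[0,0,-0.1],[0,0,-0.2],[0,0,-0.3],[0,0,-0.4],[0,0,-0.5],[0,0,-0.6],[0,0,-0.7],[0,0,-0.8],[0,0,-0.87],[0,0,-0.87],[0,0,-0.87],[0,0,-0.87],[0,0,-0.87]],"gripper":[1,1,1,1,1,1,1,1,1,1,1,1,1,1,1]}' 60
python3 - <<'E'
from h import *
s=bot.read_state(); print(np.round(s["joint_pos"],2),s["tcp_pos"],s["width"])
p=bot.camera_params("wrist"); im=bot.camera("wrist"); cv2.imwrite("pics/w2.png",im[:,:,::-1])
import pickle; pickle.dump(p,open("w2.pkl","wb"))
E
```

```text
t: 5.1
tcp_pos: [0.4717, -0.07, 0.2748]
tcp_rot: [0.775, 0.632, -0.0, -0.0]
contact_force: [-0.6, -0.3, -1.5]
width: 0.0275
gripper_force: 59.4
[-0.55 -0.05  0.59  1.8   0.03  1.39 -0.17] [ 0.47167004 -0.06995154  0.27481579] 0.02748125960083766
```

View pics/w2.png

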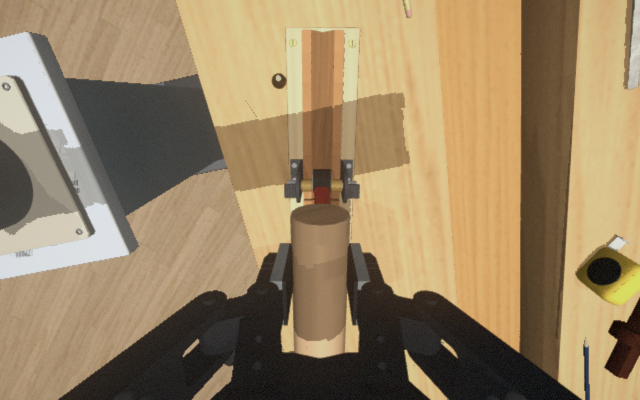

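The wrist view shows the cradle lying upright in the picture. The base's end corners are at px (286,28) and (360,28), the block edges at columns 303 and 344, the cheeks at rows 160–200 and the red lever at (322,190). The dowel is held straight between the fingers.

```bash
python3 - <<'E'
from h import *
import pickle; p=pickle.load(open("w2.pkl","rb")); im=cv2.imread("pics/w2.png").astype(float)
L=im.mean(2); g=np.abs(np.diff(im,axis=1)).sum(2)
def pk(v,lo,hi):
    w=g[v-1:v+2,lo:hi].mean(0); return lo+w.argmax()+1-.5+.0
E={}
for n,lo,hi,z,rows in [("baseL",281,293,.012,range(40,90,5)),("baseR",352,364,.012,range(40,90,5)),("blkL",298,307,.037,range(40,120,5)),("blkR",340,349,.037,range(40,120,5))]:
    P=np.array([ray("wrist",pk(v,lo,hi),v,z,p)[:2] for v in rows])
    vx,vy,x0,y0=cv2.fitLine(P.astype(np.float32),cv2.DIST_HUBER,0,.001,.001).ravel(); 
    if vy>0: vx,vy=-vx,-vy
    E[n]=(x0,y0,vx,vy); print(n,[float(pk(v,lo,hi)) for v in rows],np.degrees(np.arctan2(vy,vx)), "x at y=0:",x0-vx/vy*y0)
col=np.abs(np.diff(im[:,310:335].mean(1),axis=0)).sum(1); print("rows grad",[(i,int(col[i])) for i in range(20,40)])
col=np.abs(np.diff(im[:,295:300].mean(1),axis=0)).sum(1); print("base rows",[(i,int(col[i])) for i in range(20,36)])
for v in (28.5,): print("base end",ray("wrist",323,v,.012,p))
for v in (29.5,30.5,31.5): print("block end",ray("wrist",323,v,.037,p))
print("dowel rear-end top", ray("wrist",320,207,p=p,z=.275))
E
```

```text
baseL [285.5, 285.5, 285.5, 286.5, 286.5, 286.5, 286.5, 283.5, 286.5, 284.5] -104.65269 x at y=0: 0.4392935
baseR [358.5, 358.5, 358.5, 357.5, 357.5, 357.5, 357.5, 357.5, 356.5, 356.5] -102.15452 x at y=0: 0.53257054
blkL [301.5, 301.5, 301.5, 301.5, 301.5, 301.5, 301.5, 301.5, 301.5, 301.5, 301.5, 301.5, 301.5, 301.5, 302.5, 302.5] -102.73093 x at y=0: 0.46276456
blkR [344.5, 343.5, 344.5, 343.5, 344.5, 343.5, 342.5, 343.5, 342.5, 343.5, 342.5, 342.5, 343.5, 342.5, 341.5, 341.5] -102.46978 x at y=0: 0.5128939
rows grad [(20, 0), (21, 2), (22, 0), (23, 0), (24, 0), (25, 4), (26, 30), (27, 69), (28, 10), (29, 66), (30, 87), (31, 54), (32, 13), (33, 2), (34, 2), (35, 0), (36, 0), (37, 1), (38, 1), (39, 0)]
base rows [(20, 2), (21, 1), (22, 0), (23, 0), (24, 0), (25, 1), (26, 12), (27, 44), (28, 13), (29, 2), (30, 1), (31, 0), (32, 3), (33, 2), (34, 2), (35, 2)]
base end [0.50657164 0.08403679 0.012     ]
block end [0.50519201 0.07844389 0.037     ]
block end [0.50499431 0.07746648 0.037     ]
block end [0.50479623 0.07648724 0.037     ]
dowel rear-end top [ 0.47685567 -0.04234945  0.275     ]
```

```bash
python3 -c "
from h import *
go(.5055,.0812,.12,77.8)"
```

```text
tr [6.2, 0.11, 6.19] dr [-0.01, 0.0, 0.09] rows>= 4.380318005483453 0.06544253821588883
```

```bash
python3 -m crank '{"translation":[[0.5,0,0],[1.8,0,0],[3.4,0.1,0],[5,0.11,0.4],[6,0.11,1.5],[6.2,0.11,3],[6.2,0.11,4.6],[6.2,0.11,5.7],[6.2,0.11,6.19],[6.2,0.11,6.19],[6.2,0.11,6.19]],"dr":[[0,0,0],[0,0,0.09],[0,0,0.09],[0,0,0.09],[0,0,0.09],[0,0,0.09],[0,0,0.09],[0,0,0.09],[0,0,0.09],[0,0,0.09],[0,0,0.09]],"gripper":[1,1,1,1,1,1,1,1,1,1,1]}' 60
python3 - <<'E'
from h import *
s=bot.read_state(); print(s["tcp_pos"],s["contact_force"])
go(.5055,.0812,.055,77.8)
im=bot.camera("top"); c=im[190:250,270:400]
cv2.imwrite("pics/t3.png",cv2.resize(c,(780,360),interpolation=cv2.INTER_CUBIC)[:,:,::-1])
E
```

```text
t: 6.25
tcp_pos: [0.5068, 0.0808, 0.1215]
tcp_rot: [0.779, 0.628, 0.001, 0.0]
contact_force: [-0.3, 0.1, -0.9]
width: 0.0275
gripper_force: 59.4
[0.50682409 0.08082264 0.12148796] [-0.25690418  0.12249432 -0.89408527]
tr [0.0, -0.06, 2.66] dr [0.01, -0.01, -0.01] rows>= 1.3300442643030843 0.01118563997881026
```

View pics/t3.png

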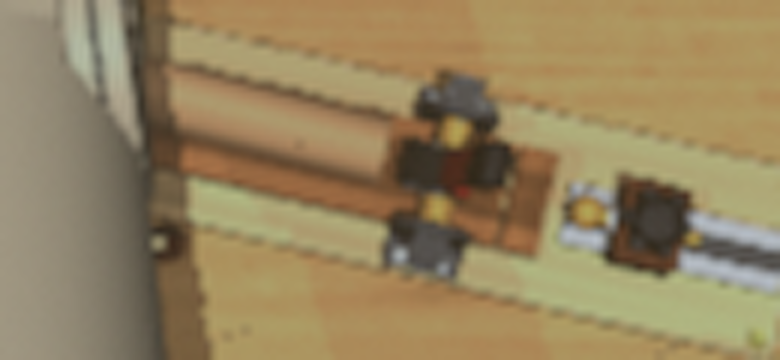

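The crop shows the dowel above the groove and parallel to it, its front end near crop px (390,150), short of the cheeks that start at about column 415.

```bash
cat >> h.py <<'E'
PIN=np.array([.4687,-.0889,0]); AX=np.array([-.2113,-.9774,0]); LAT=np.array([.9774,-.2113,0])
def cr(P): P=np.asarray(P)-PIN; return np.round([P@AX,P@LAT,P[2]],4)
E
python3 - <<'E'
from h import *
q=lambda a,b,z: ray("top",270+(a+.5)/6-.5,190+(b+.5)/6-.5,z)
for z in (.11,.125): print(z,cr(q(392,150,z)),cr(q(180,100,z)))
print("brass",cr(q(570,207,.045)),"stopblock L face top",cr(q(612,215,.062)),"cheeks?",cr(q(455,95,.104)),cr(q(422,245,.104)))
print(cr(bot.read_state()["tcp_pos"]))
E
```

```text
0.11 [-0.0272  0.0029  0.11  ] [-0.1214  0.0025  0.11  ]
0.125 [-0.0273  0.0016  0.125 ] [-0.1204  0.0012  0.125 ]
brass [0.0574 0.0022 0.045 ] stopblock L face top [0.0752 0.0017 0.062 ] cheeks? [-0.0061  0.0331  0.104 ] [-0.005  -0.0336  0.104 ]
[-0.1739  0.0017  0.1219]
```

```bash
python3 -m crank '{"translation":[[0.15,-0.04,0.4],[0.15,-0.04,1.2],[0.15,-0.04,2],[0.15,-0.04,2.5],[0.15,-0.04,2.7],[0.15,-0.04,2.8],[0.15,-0.04,2.85],[0.15,-0.04,2.85]],"dr":[[0,0,0],[0,0,0],[0,0,0],[0,0,0],[0,0,0],[0,0,0],[0,0,0],[0,0,0]],"gripper":[1,1,1,1,1,1,1,1]}' 60
python3 -c "
from h import *
s=bot.read_state();print(cr(s['tcp_pos']),s['moment'])"
```

```text
t: 7.1
tcp_pos: [0.5063, 0.0842, 0.0496]
tcp_rot: [0.779, 0.627, 0.0, 0.0]
contact_force: [0.2, -0.3, -1.5]
width: 0.0277
gripper_force: 59.4
[-0.1771  0.0002  0.0496] [ 0.08708015 -0.00023805  0.01506838]
```

```bash
python3 -m crank '{"translation":[[0,0,0.06],[0,0,0.12],[0,0,0.18],[0,0,0.22],[0,0,0.22]],"dr":[[0,0,0],[0,0,0],[0,0,0],[0,0,0],[0,0,0]],"gripper":[1,1,1,1,1]}' 60
python3 -c "
from h import *
s=bot.read_state();print(cr(s['tcp_pos']),s['moment'])"
```

```text
t: 7.6
tcp_pos: [0.506, 0.0841, 0.0435]
tcp_rot: [0.779, 0.628, 0.0, 0.0]
contact_force: [0.6, 0.5, -0.7]
width: 0.0273
gripper_force: 59.4
[-1.77e-01 -1.00e-04  4.35e-02] [ 0.04207397 -0.09747373  0.01929589]
```

```bash
python3 -m crank '{"translation":[[0,0,0.03],[0,0,0.06],[0,0,0.09],[0,0,0.09]],"dr":[[0,0,0],[0,0,0],[0,0,0],[0,0,0]],"gripper":[1,1,1,1]}' 60
python3 -c "
from h import *
s=bot.read_state();print(cr(s['tcp_pos']),s['moment'])"
```

```text
t: 8.0
tcp_pos: [0.5067, 0.084, 0.0418]
tcp_rot: [0.779, 0.627, 0.001, 0.0]
contact_force: [2.5, -0.3, 4.7]
width: 0.0278
gripper_force: 60.1
[-0.177   0.0006  0.0418] [-0.21863652 -0.27655842  0.11088301]
```

```bash
python3 -m crank '{"translation":[[0,0.02,0],[0,0.04,0],[0,0.04,0],[0,0.04,0],[0,0.04,0],[0,0.04,0],[0,0.04,0],[0,0.04,0],[0,0.04,0]],"dr":[[0,0,0],[0,0,0],[0,0,0],[0,0,0],[0,0,0],[0,0,0],[0,0,0],[0,0,0],[0,0,0]],"gripper":[1,1,0.55,0.55,0.55,1,1,1,1]}' 30
python3 -c "
from h import *
s=bot.read_state();print(cr(s['tcp_pos']),s['moment'],np.array(s['contact_force'])@LAT)"
```

```text
t: 8.9
tcp_pos: [0.5067, 0.0839, 0.0413]
tcp_rot: [0.779, 0.627, -0.0, -0.0]
contact_force: [-1.9, -0.2, 1.7]
width: 0.0284
gripper_force: 30.3
[-0.1769  0.0006  0.0413] [ 0.01233355  0.48007095 -0.02149527] -1.8055433471574793
```

```bash
python3 -m crank '{"translation":[[-0.1,0,0],[-0.3,0,0],[-0.5,0,0],[-0.7,0,0],[-0.9,0,0],[-1,0,0]],"dr":[[0,0,0],[0,0,0],[0,0,0],[0,0,0],[0,0,0],[0,0,0]],"gripper":[1,1,1,1,1,1]}' 30
python3 -c "
from h import *
s=bot.read_state();f=np.array(s['contact_force']);print(cr(s['tcp_pos']),s['moment'],f@AX,f@LAT)"
```

```text
t: 9.5
tcp_pos: [0.5014, 0.0589, 0.0414]
tcp_rot: [0.779, 0.627, 0.0, -0.0]
contact_force: [-3.0, 4.7, 2.7]
width: 0.0286
gripper_force: 30.4
[-0.1514  0.0008  0.0414] [0.89903905 0.54879203 0.04569062] -3.951926562213629 -3.884281008895803
```

```bash
python3 -m crank '{"translation":[[0,-0.03,-0.01],[-0.1,-0.04,-0.01],[-0.3,-0.04,-0.01],[-0.5,-0.04,-0.01],[-0.7,-0.04,-0.01],[-0.9,-0.04,-0.01],[-1,-0.04,-0.01]],"dr":[[0,0,0],[0,0,0],[0,0,0],[0,0,0],[0,0,0],[0,0,0],[0,0,0]],"gripper":[1,1,1,1,1,1,1]}' 30
python3 -c "
from h import *
s=bot.read_state();f=np.array(s['contact_force']);print(cr(s['tcp_pos']),s['moment'],f@AX,f@LAT)"
```

```text
t: 10.2
tcp_pos: [0.4956, 0.0346, 0.0418]
tcp_rot: [0.779, 0.627, 0.0, 0.0]
contact_force: [3.2, 2.4, 1.1]
width: 0.0288
gripper_force: 30.3
[-0.1264  0.0002  0.0418] [ 0.33021722 -0.73133691  0.05964098] -3.0075675092638696 2.618141763448954
```

```bash
python3 -m crank '{"translation":[[0,0.02,0],[-0.1,0.02,0],[-0.3,0.02,0],[-0.5,0.02,0],[-0.7,0.02,0],[-0.8,0.02,0],[-0.8,0.02,0]],"dr":[[0,0,0],[0,0,0],[0,0,0],[0,0,0],[0,0,0],[0,0,0],[0,0,0]],"gripper":[1,1,1,1,1,1,1]}' 30
python3 -c "
from h import *
s=bot.read_state();f=np.array(s['contact_force']);print(cr(s['tcp_pos']),s['moment'],f@AX,f@LAT)
im=bot.camera('top'); c=im[190:250,270:400]
cv2.imwrite('pics/t4.png',cv2.resize(c,(780,360),interpolation=cv2.INTER_CUBIC)[:,:,::-1])"
```

```text
t: 10.9
tcp_pos: [0.4915, 0.0147, 0.0416]
tcp_rot: [0.779, 0.627, -0.0, 0.0]
contact_force: [2.9, -2.2, 2.5]
width: 0.0282
gripper_force: 30.4
[-0.1061  0.0004  0.0416] [-0.4537128  -0.56325436  0.08254704] 1.5035687323320064 3.266596371746867
```

View pics/t4.png

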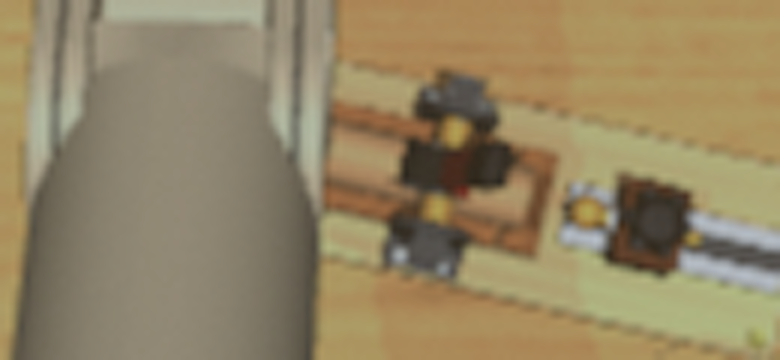

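The crop shows the dowel's front end at about crop col 540 and the brass head's front at 568, leaving a gap of roughly 14 mm.

```bash
python3 -m crank '{"translation":[[-0.05,0.01,0],[-0.15,0.01,0],[-0.25,0.01,0],[-0.32,0.01,0],[-0.36,0.01,0],[-0.36,0.01,0]],"dr":[[0,0,0],[0,0,0],[0,0,0],[0,0,0],[0,0,0],[0,0,0]],"gripper":[1,1,1,1,1,1]}' 30
python3 -c "
from h import *
s=bot.read_state();f=np.array(s['contact_force']);print(cr(s['tcp_pos']),s['moment'],f@AX,f@LAT)"
```

```text
t: 11.55
tcp_pos: [0.4898, 0.0065, 0.0416]
tcp_rot: [0.779, 0.627, -0.0, 0.0]
contact_force: [2.8, 0.6, 1.5]
width: 0.0287
gripper_force: 30.3
[-0.0977  0.0005  0.0416] [ 0.07553673 -0.7157747   0.0963261 ] -1.1542057402687207 2.6322746553946383
```

```bash
cat > f.py <<'E'
from h import *
s=bot.read_state();f=np.array(s['contact_force']);print(cr(s['tcp_pos']),"ax",(f@AX).round(2),"lat",(f@LAT).round(2))
E
python3 -m crank '{"translation":[[-0.03,0.01,0],[-0.06,0.01,0],[-0.06,0.01,0]],"dr":[[0,0,0],[0,0,0],[0,0,0]],"gripper":[1,1,1]}' 30 >/dev/null; python3 f.py
```

```text
[-0.0963  0.0006  0.0414] ax -0.81 lat 2.36
```

```bash
python3 -m crank '{"translation":[[-0.03,0,0],[-0.06,0,0],[-0.06,0,0]],"dr":[[0,0,0],[0,0,0],[0,0,0]],"gripper":[1,1,1]}' 30 >/dev/null; python3 f.py
```

```text
[-0.0947  0.0006  0.0415] ax -1.6 lat 1.88
```

```bash
python3 -m crank '{"translation":[[-0.03,0,0],[-0.05,0,0],[-0.05,0,0]],"dr":[[0,0,0],[0,0,0],[0,0,0]],"gripper":[1,1,1]}' 30 >/dev/null; python3 f.py
```

```text
[-0.0935  0.0006  0.0415] ax -0.75 lat 2.08
```

```bash
python3 -m crank '{"translation":[[-0.02,0,0],[-0.04,0,0],[-0.04,0,0]],"dr":[[0,0,0],[0,0,0],[0,0,0]],"gripper":[1,1,1]}' 30 >/dev/null; python3 f.py
```

```text
[-0.0926  0.0006  0.0415] ax -1.47 lat 1.6
```

```bash
python3 -m crank '{"translation":[[-0.02,0,0],[-0.04,0,0],[-0.04,0,0]],"dr":[[0,0,0],[0,0,0],[0,0,0]],"gripper":[1,1,1]}' 30 >/dev/null; python3 f.py
```

```text
[-0.0915  0.0006  0.0415] ax -0.64 lat 2.3
```

```bash
python3 -m crank '{"translation":[[-0.02,0,0],[-0.04,0,0],[-0.04,0,0]],"dr":[[0,0,0],[0,0,0],[0,0,0]],"gripper":[1,1,1]}' 30 >/dev/null; python3 f.py
```

```text
[-0.0905  0.0006  0.0415] ax -1.54 lat 0.52
```

```bash
python3 -m crank '{"translation":[[-0.02,0,0],[-0.04,0,0],[-0.04,0,0]],"dr":[[0,0,0],[0,0,0],[0,0,0]],"gripper":[1,1,1]}' 30 >/dev/null; python3 f.py
```

```text
[-0.0895  0.0007  0.0415] ax -0.97 lat 1.55
```

```bash
python3 -m crank '{"translation":[[-0.02,0,0],[-0.04,0,0],[-0.04,0,0]],"dr":[[0,0,0],[0,0,0],[0,0,0]],"gripper":[1,1,1]}' 30 >/dev/null; python3 f.py
```

```text
[-0.0885  0.0007  0.0415] ax 0.33 lat 1.02
```

```bash
python3 -m crank '{"translation":[[-0.02,0,0],[-0.04,0,0],[-0.04,0,0]],"dr":[[0,0,0],[0,0,0],[0,0,0]],"gripper":[1,1,1]}' 30 >/dev/null; python3 f.py
```

```text
[-0.0875  0.0006  0.0415] ax -0.55 lat 1.28
```

```bash
python3 -m crank '{"translation":[[-0.02,0,0],[-0.04,0,0],[-0.04,0,0]],"dr":[[0,0,0],[0,0,0],[0,0,0]],"gripper":[1,1,1]}' 30 >/dev/null; python3 f.py
```

```text
[-0.0866  0.0007  0.0415] ax 0.36 lat 0.88
```

```bash
python3 -m crank '{"translation":[[-0.02,0,0],[-0.04,0,0],[-0.04,0,0]],"dr":[[0,0,0],[0,0,0],[0,0,0]],"gripper":[1,1,1]}' 30 >/dev/null; python3 f.py
```

```text
[-0.0863  0.0006  0.0416] ax -4.68 lat 0.53
```

```bash
python3 -m crank '{"translation":[[-0.02,0,0],[-0.04,0,0],[-0.04,0,0]],"dr":[[0,0,0],[0,0,0],[0,0,0]],"gripper":[1,1,1]}' 30 >/dev/null; python3 f.py; python3 -c "
from h import *
im=bot.camera('top'); c=im[190:250,270:400]
cv2.imwrite('pics/t5.png',cv2.resize(c,(780,360),interpolation=cv2.INTER_CUBIC)[:,:,::-1])"
```

```text
[-0.0862  0.0007  0.0417] ax -8.24 lat -0.31
```

View pics/t5.png

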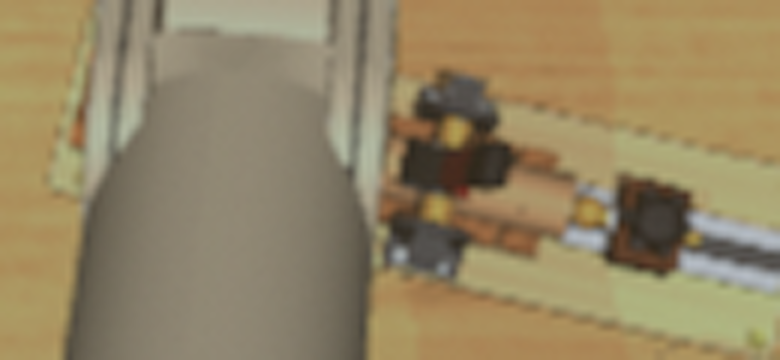

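The crop shows the dowel's end against the brass head at about col 575, with the stop still at its earlier pixels. The felt force rose to 8 N at that point. Next I ease off, release and lift.

```bash
python3 -m crank '{"translation":[[0.02,0,0],[0.02,0,0],[0.02,0,0],[0.02,0,0],[0.02,0,0],[0.02,0,0],[0.02,0,-0.5],[0.02,0,-2],[0.02,0,-4],[0.02,0,-6],[0.02,0,-8],[0.02,0,-8.5],[0.02,0,-8.5]],"dr":[[0,0,0],[0,0,0],[0,0,0],[0,0,0],[0,0,0],[0,0,0],[0,0,0],[0,0,0],[0,0,0],[0,0,0],[0,0,0],[0,0,0],[0,0,0]],"gripper":[1,0.45,0.45,0.45,0.45,0.45,0.45,0.45,0.45,0.45,0.45,0.45,0.45]}' 30; python3 - <<'E'
from h import *
s=bot.read_state(); print(cr(s["tcp_pos"]),s["width"])
q=PIN+.07*AX+.0005*LAT; go(q[0],q[1],.255,77.8)
p=bot.camera_params("wrist"); im=bot.camera("wrist"); cv2.imwrite("pics/w3.png",im[:,:,::-1])
E
```

```text
t: 16.5
tcp_pos: [0.4885, -0.006, 0.2569]
tcp_rot: [0.779, 0.627, 0.002, 0.001]
contact_force: [-0.4, 0.8, 0.1]
width: 0.047
gripper_force: 0.0
[-0.0852  0.0018  0.2569] 0.04697906799631279
tr [-6.21, -0.04, 0.06] dr [0.04, -0.02, -0.02] rows>= 3.1051919380138764 0.03515114521062299
```

```bash
python3 -m crank '{"translation":[[-0.5,0,0],[-1.8,0,0],[-3.4,-0.04,0],[-5,-0.04,0],[-6,-0.04,0],[-6.2,-0.04,0],[-6.2,-0.04,0.3],[-6.2,-0.04,1.4],[-6.2,-0.04,2.8],[-6.2,-0.04,3.8],[-6.2,-0.04,4.06],[-6.2,-0.04,4.06],[-6.2,-0.04,4.06]],"dr":[[0,0,0],[0,0,0],[0,0,0],[0,0,0],[0,0,0],[0,0,0],[0,0,0],[0,0,0],[0,0,0],[0,0,0],[0,0,0],[0,0,0],[0,0,0]],"gripper":[1,1,1,1,1,1,1,1,1,1,1,1,1]}' 30; python3 - <<'E'
from h import *
s=bot.read_state(); print(cr(s["tcp_pos"]),s["width"])
im=bot.camera("scene"); cv2.imwrite("pics/s6.png",cv2.resize(im[170:250,290:400],(770,560),interpolation=cv2.INTER_CUBIC)[:,:,::-1])
c=cr(s["tcp_pos"])
r=.085;t=.0065
for th in (0,.2,.4,.6,.8,1.0,1.2,1.4,1.571):
    C=np.array([-r*np.sin(th)+t*np.cos(th)+.011, .078+r*np.cos(th)+t*np.sin(th)])
    print(th,"tcp x,z",C.round(4),"rows tx,tz",(-(C[0]-c[0])/.025).round(2),(-(C[1]-c[2])/.025).round(2))
E
```

```text
t: 17.85
tcp_pos: [0.4541, -0.1568, 0.1533]
tcp_rot: [0.778, 0.628, 0.0, 0.0]
contact_force: [-0.4, 0.6, 0.1]
width: -0.0001
gripper_force: 0.0
[0.0695 0.     0.1533] -7.352833928894368e-05
0 tcp x,z [0.0175 0.163 ] rows tx,tz 2.08 -0.39
0.2 tcp x,z [0.0005 0.1626] rows tx,tz 2.76 -0.37
0.4 tcp x,z [-0.0161  0.1588] rows tx,tz 3.42 -0.22
0.6 tcp x,z [-0.0316  0.1518] rows tx,tz 4.05 0.06
0.8 tcp x,z [-0.0454  0.1419] rows tx,tz 4.6 0.46
1.0 tcp x,z [-0.057   0.1294] rows tx,tz 5.06 0.96
1.2 tcp x,z [-0.0659  0.1149] rows tx,tz 5.41 1.54
1.4 tcp x,z [-0.0717  0.0989] rows tx,tz 5.65 2.18
1.571 tcp x,z [-0.074   0.0845] rows tx,tz 5.74 2.75
```

View pics/s6.png

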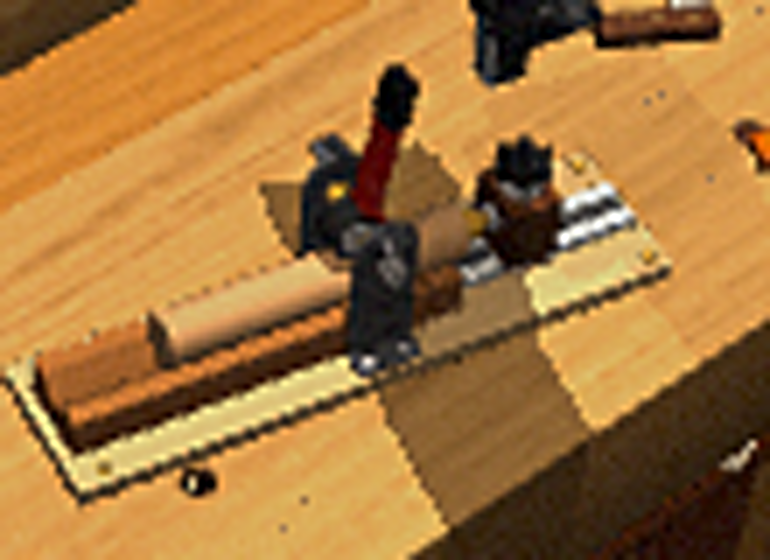

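The scene crop shows the dowel lying in the V with its end at the brass head (crop px 470,220). The red lever is open, leaning to the stop at (385,140), and the fingertips are beyond it.

```bash
python3 -m crank '{"translation":[[0.4,0,0],[0.8,0,0],[1.2,0,0],[1.6,0,0],[2.1,0,0],[2.45,0,0],[2.8,0,0],[3.1,0,0],[3.42,0,0],[3.75,0,0],[4.05,0,0.06],[4.05,0,0.06]],"dr":[[0,0,0],[0,0,0],[0,0,0],[0,0,0],[0,0,0],[0,0,0],[0,0,0],[0,0,0],[0,0,0],[0,0,0],[0,0,0],[0,0,0]],"gripper":[1,1,1,1,1,1,1,1,1,1,1,1]}' 30; python3 f.py
```

```text
t: 19.1
tcp_pos: [0.4752, -0.0568, 0.1508]
tcp_rot: [0.778, 0.628, 0.0, -0.0]
contact_force: [-0.1, 0.5, 0.1]
width: 0.0002
gripper_force: 0.0
[-0.0327 -0.0004  0.1508] ax -0.44 lat -0.15
```

```bash
python3 -m crank '{"translation":[[0.28,0,0.18],[0.55,0,0.4],[0.78,0,0.64],[1.01,0,0.9],[1.19,0,1.18],[1.36,0,1.48],[1.36,0,1.48]],"dr":[[0,0,0],[0,0,0],[0,0,0],[0,0,0],[0,0,0],[0,0,0],[0,0,0]],"gripper":[1,1,1,1,1,1,1]}' 30; python3 f.py; python3 -c "
from h import *
im=bot.camera('scene'); cv2.imwrite('pics/s7.png',cv2.resize(im[170:250,290:400],(770,560),interpolation=cv2.INTER_CUBIC)[:,:,::-1])"
```

```text
t: 19.8
tcp_pos: [0.4817, -0.024, 0.1128]
tcp_rot: [0.778, 0.628, -0.001, -0.0]
contact_force: [-0.8, 0.8, -0.5]
width: -0.0001
gripper_force: 0.0
[-0.0661 -0.001   0.1128] ax -0.59 lat -0.9
```

View pics/s7.png

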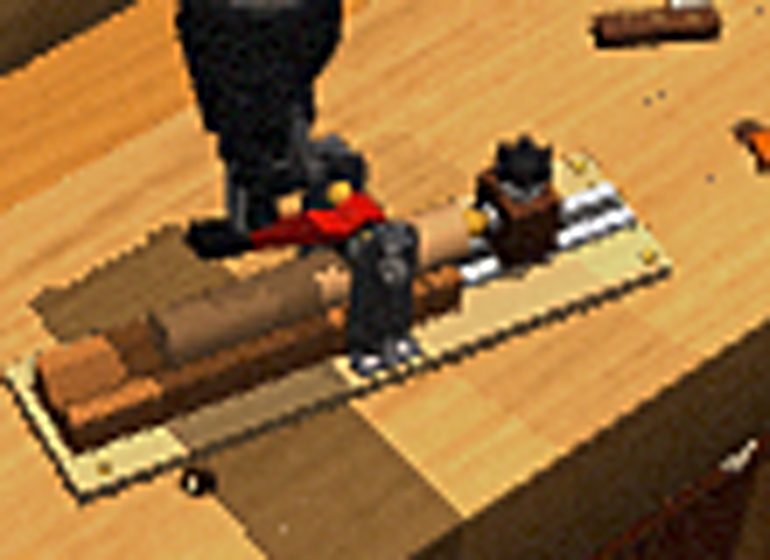

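The lever is most of the way down with the fingertips on its grip (crop px 225,225), and the dowel is still at the brass head. I'll press on to the end of its travel.

```bash
python3 -m crank '{"translation":[[0.14,0,0.3],[0.24,0,0.62],[0.3,0,0.88],[0.33,0,1.05],[0.33,0,1.13],[0.33,0,1.13]],"dr":[[0,0,0],[0,0,0],[0,0,0],[0,0,0],[0,0,0],[0,0,0]],"gripper":[1,1,1,1,1,1]}' 30; python3 f.py
```

```text
t: 20.45
tcp_pos: [0.4837, -0.0167, 0.0854]
tcp_rot: [0.779, 0.627, -0.0, -0.0]
contact_force: [-1.1, 0.5, -0.9]
width: -0.0003
gripper_force: 0.0
[-0.0738 -0.0006  0.0854] ax -0.25 lat -1.19
```

```bash
python3 -m crank '{"translation":[[0,0,0.05],[0,0,0.1],[0,0,0.15],[0,0,0.15]],"dr":[[0,0,0],[0,0,0],[0,0,0],[0,0,0]],"gripper":[1,1,1,1]}' 30; python3 f.py
```

```text
t: 20.85
tcp_pos: [0.4843, -0.0165, 0.0831]
tcp_rot: [0.779, 0.627, 0.001, -0.0]
contact_force: [-6.3, -0.3, 16.6]
width: -0.0002
gripper_force: 8.4
[-0.0741 -0.0001  0.0831] ax 1.61 lat -6.14
```

```bash
python3 -m crank '{"translation":[[0,0,-0.15],[0,0,-0.5],[0,0,-1.5],[0,0,-3],[0,0,-5],[0,0,-7],[0.5,0,-8],[1.8,0,-8],[3.4,0,-8],[5,0,-8],[6.6,0,-8],[8,0,-8],[9,0,-8],[9,0,-8]],"dr":[[0,0,0],[0,0,0],[0,0,0],[0,0,0],[0,0,0],[0,0,0],[0,0,0],[0,0,0],[0,0,0],[0,0,0],[0,0,0],[0,0,0],[0,0,0],[0,0,0]],"gripper":[1,1,1,1,1,1,1,1,1,1,1,1,1,1]}' 30; python3 - <<'E'
from h import *
im=bot.camera("top"); old=cv2.imread("pics/top0.png"); now=im[:,:,::-1].copy(); cv2.imwrite("pics/top9.png",now)
box=(slice(216,242),slice(366,404))
a,b=[cv2.cvtColor(x[box],cv2.COLOR_BGR2GRAY).astype(np.float32) for x in (old,now)]
print("stop shift px",cv2.phaseCorrelate(a,b),"mean absdiff",np.abs(a-b).mean())
d=np.abs(now.astype(int)-old).sum(2); 
for n,(u0,v0,u1,v1) in dict(pencil=(228,162,290,180),offcut=(152,158,212,180),square=(425,170,475,215),clamp=(425,228,470,262)).items(): print(n,d[v0:v1,u0:u1].mean().round(1))
# row along the dowel: brightness profile dowel end -> brass
q=lambda x,z:proj("top",PIN+x*AX+.0015*LAT+np.array([0,0,z]))
for x in range(44,72,3):
    u,v=q(x/1000,.05); print(x,np.round((u,v),1),cv2.getRectSubPix(now,(1,1),(float(u),float(v))).ravel())
# red lever
sc=bot.camera("scene"); h=cv2.cvtColor(sc,cv2.COLOR_RGB2HSV); m=((h[...,0]<6)|(h[...,0]>174))&(h[...,1]>170); m[:170]=0;m[250:]=0;m[:,:290]=0;m[:,400:]=0
ys,xs=np.nonzero(m); print("red px",len(xs)); vx,vy,x0,y0=cv2.fitLine(np.c_[xs,ys].astype(np.float32),cv2.DIST_L2,0,.01,.01).ravel()
A=proj("scene",PIN+[0,0,.083]);
print("red dir",np.degrees(np.arctan2(vy,vx)),(x0,y0))
for th in (1.2,1.4,1.5,1.57): 
    B=proj("scene",PIN-np.sin(th)*.06*AX+[0,0,.083+.06*np.cos(th)]); print(th,np.degrees(np.arctan2(*(A-B)[::-1])),B)
E
```

```text
t: 22.25
tcp_pos: [0.5311, 0.2072, 0.2815]
tcp_rot: [0.777, 0.63, -0.0, -0.0]
contact_force: [-0.1, -0.4, -1.1]
width: 0.0001
gripper_force: 0.0
stop shift px ((0.0596604234489746, 0.42882312491081187), 0.9597280131445991) mean absdiff 0.91497976
pencil 60.0
offcut 170.4
square 2.3
clamp 3.3
44 [359.8 223. ] [117 166 176]
47 [360.9 223.3] [116 164 176]
50 [362.  223.6] [115 162 175]
53 [363.1 223.8] [116 163 175]
56 [364.2 224.1] [107 153 167]
59 [365.3 224.3] [ 81 132 157]
62 [366.4 224.6] [ 76 144 169]
65 [367.4 224.9] [ 84 160 176]
68 [368.5 225.1] [ 79 149 172]
71 [369.6 225.4] [ 75 138 162]
red px 155
red dir 30.953882 (np.float32(346.39355), np.float32(212.1742))
1.2 -4.102753121843111 [328.47492647 202.271032  ]
1.4 -13.404331075486864 [327.53548912 204.81796277]
1.5 -17.481961162897814 [327.29297876 206.03508822]
1.57 -20.167805317060477 [327.21477983 206.85553176]
```

```bash
python3 - <<'E'
from h import *
sc=bot.camera("scene"); b=sc.astype(int); m=((b[...,0]>90)&(b[...,1]<45)&(b[...,2]<45)).astype(np.uint8); m[:190]=0;m[240:]=0;m[:,:305]=0;m[:,375:]=0
n,l,st,c=cv2.connectedComponentsWithStats(m); i=1+st[1:,4].argmax(); ys,xs=np.nonzero(l==i); print(st[i],c[i])
vx,vy,x0,y0=cv2.fitLine(np.c_[xs,ys].astype(np.float32),cv2.DIST_L2,0,.01,.01).ravel(); print("red dir",np.degrees(np.arctan2(vy,vx)))
for th in (1.2,1.4,1.57): print(th,[proj("scene",PIN-np.sin(th)*r*AX+[0,0,.081+r*np.cos(th)]).round(1).tolist() for r in (.01,.04,.07)])
E
```

```text
[323 197  22  13  89] [333.52808989 203.64044944]
red dir -26.177034
1.2 [[340.1, 201.8], [333.2, 202.3], [326.1, 202.8]]
1.4 [[339.9, 202.2], [332.5, 204.0], [325.0, 205.8]]
1.57 [[339.9, 202.6], [332.3, 205.4], [324.6, 208.2]]
```

```bash
python3 -c "
from bench import bot
print(bot.close_job())"
```

```text
the job is handed in; nothing more can be done
None
```

I handed the job in at about 22 s: the dowel lies in the groove with its end against the brass screw head, pressed home at about 8 N, and the stop has not visibly moved. The lever is down to its end of travel, clamping the dowel, the arm is clear, and it touched none of the things lying round the cradle, though the final image check of the pencil and off-cut was blocked by the arm.

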